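# Drive the locking pin out of a bench clevis and lift out its stop post

## Robot

A 6-joint arm with a two-finger parallel gripper is mounted at the origin on a cart in front of the work surface, level with it; the furniture and walls round the work are solid. World frame = base frame: x ahead of the robot, y to its left, z up, the work surface at z = 0. Lengths are in m, angles in rad, forces in N, time in s.
With the tool pointing down it reaches from about 0.35 to 0.975 m from the base axis. Payload 4.9 kg.
Tool frame: the origin (TCP) lies between the finger pads; the fingertips stand 19 mm ahead of it and the grasp point (between the pads) is the TCP; z points along the fingers, y is the line along which they close (so a half turn about z gives the same grasp; the last joint's range is limited). The gripper opens to 85 mm and grips with 20 to 120 N. Pads are 22 mm wide; open, the fingers measure 114 mm over their backs; the gripper's body (76 mm by 85 mm) begins 54 mm behind the grasp point. The pads swing forward as they close: fully open they stand 13 mm farther back than shut.
Start: joints at [-1.26, 0.053, 1.613, -0, 1.476, -0.119], TCP at [0.26, -0.568, 0.25] pointing down, gripper open.
Joint ranges: [-3.01, 3.01], [-1.01, 2.22], [0.06, 2.58], [-1.02, 4.17], [0.09, 2.62], [-3.14, 3.14]. Speed limits (rad/s): [2.57, 2.57, 3.14, 3.14, 3.14, 3.14].

## Interface

Orientations are given as a rotation vector (axis times angle).
In Python, from station import ctrl gives the robot as it stands. The module is installed in compiled form; this text tells all that it offers.
- The arm moves only by the tool servo_tool, never from a script. Its argument "increments" is a list that holds one entry, the list of rows, each a list of 5 numbers: the finger opening in cm, from 0 to 8.54, then the shift along the tool's x, y, z in cm, then the turn about the tool's z in degrees. A call has 1 to 5 rows; each row is the pose to reach, as a shift and turn from the pose commanded when the call began, along the tool's axes at that moment; what a row does not reach only later rows make up. A row lasts 1/10 s, in which the tool goes at most 50 mm and 8.59 degrees, less where a joint would pass 70% of its speed; a pose out of reach is approached as far as the arm can. A call with a gripper value outside its range is refused whole. The fingers move at their own pace and stop on an object; "newtons" is the grip in N (left out, the last holds). Time passes only in rows, so rows that repeat a pose let the fingers close. It gives the time, the measured TCP pose, the force, the opening and the grip force at its end, in the units of the state.
- ctrl.get_obs(): the state, without advancing time (a new reading comes with each control period).
- ctrl.get_image(name): name is "scene" or "top" or "wrist"; returns a dict with "img" (480x640x3 uint8, red, green, blue), "fx", "fy", "cx", "cy" (pixels), "k1" (the pictures are not rectified: a ray, as slopes to the right and down, at radius r is drawn at 1 + k1 r^2 times it, then the intrinsics apply), "rvec" (rotation vector, rad) and "tvec" (3), from world to camera coordinates, as OpenCV has them; the wrist camera has in their place "mount" (4x4, takes a point from camera to tool coordinates, whose origin is the TCP and whose axes are the flange's). Camera axes: x right, y down, z forward; pixel columns grow to the right and rows downward; lengths in m; the calibration is good to about 2 mm. A picture is of the moment at which its call begins: read the wrist's pose just before it. There is no depth.
- ctrl.finish_job(): hands the job in; it is judged then, once.
The state is a dict: "t": time; "q": joint angles; "dq": joint speeds; "effort": joint torques, N m; "tool_pos": TCP position; "tool_rot": TCP orientation; "contact_force": force on the tool from outside, world axes, zero at the start; "wrist_torque": the same for the moment, N m; "opening": finger opening in m; "grip_force": force on a finger pad.
Only numpy, scipy, OpenCV 4.12 (cv2) and the standard library are available. Lean on these libraries where they do the work, as an engineer would, in place of code of your own. Each camera call takes 0.05 s, during which the arm holds its last target. There are 200 camera calls.

## Task

Free the blue stop post from the grey clevis: take the steel drift punch out of the wooden rack, drive the stuck brass pin out with it through the small hole until the pin drops into the catch pan on the other side, and lay the punch back down flat on the bench. Then lift the post out and stand it upright on the bare bench beside the clevis. Leave the tins, the oil stone and the other tool in the rack alone.

Things in the scene. Friction and masses are not known exactly. Their poses are not given: they have to be found in the camera images.
- clevis: Fixed steel clevis, origin at bench height below the middle of the slot between its two grey lugs; +x is the way the pin is driven, z up. Base plate x -43 to 31, y +-35, 8 mm thick. Lugs 50 mm wide in y, tops at z 76: entry lug x -30 to -12, exit lug x 12 to 30; the 24 mm slot between is open at the top. Level bore along x at y 0, z 60.
- bore_mouth (a point): Centre of the bore's mouth in the entry face of the clevis (x -30), 60 mm above the bench; axes as the clevis, +x points into the bore. The mouth is a 12.5 mm hole, 8 mm deep, that the punch passes but the pin does not; beyond it the bore is 15.4 mm wide and open at the exit face, 60 mm from the mouth.
- pan (a point): Middle of the floor of the steel catch pan fixed to the clevis beyond the exit face (4 mm above the bench): 74 mm (x) by 80 mm (y), lips 18 mm high; axes as the clevis.
- pin_mid (a point): Centre of the brass pin, a cylinder 14 mm across, 49 mm long along its x. At the start it is stuck in the bore through lugs and post, sunk 2 mm behind the exit face and 9 mm behind the entry face. Friction of a sprung pad holds it: some 6 to 12 N moves it, all the way. It drops into the pan once pushed wholly out, i.e. with the punch point about 60 mm into the bore.
- punch_mid (a point): Centre of the steel drift punch: octagonal rod 10.4 mm across, 179 mm long along its y; the last 23 mm at +y taper to a 2.6 mm point. 0.11 to 0.17 kg. It starts level in one groove of the rack, axis 25 mm above the bench, too deep for fingers except for the last 58 to 64 mm at the point, which stand out; it lifts out. Held by that front part it is too short to reach through the clevis.
- punch_tip (a point): The point of the punch, 89.5 mm from its centre along its +y.
- post_mid (a point): Centre of the blue stop post, half-way up its 110 mm. Foot block 22 (x) by 40 (y) by 76 mm high with a 17 mm eye for the pin. 0.2 to 0.33 kg. It stands in the clevis slot with 1 mm play, foot 8 mm above the bench, yaw as the clevis; once pin and punch are out of its eye it lifts straight up and clears the lugs after 68 mm.
- post_neck (a point): Where to grip the post: centre of its aluminium neck, 16 (x) by 26 (y) mm and 30 mm tall, 36 mm above the post's centre; a 4 mm cap of 20 by 30 mm tops it. At the start it is 99 mm above the bench.
- rack: Fixed hardwood tool rack 100 (x) by 125 (y) by 48 (z) mm, origin at the middle of its underside. Two grooves run along y at x -22 and x +22: 16 mm wide, open at the top and at the +y face (y 62.5), floor 20 mm above the bench. The tools point out of the +y face. Which groove holds the punch varies.
- pin_vice: The other tool in the rack: a thin pin vice, 10 mm across, 157 mm long along its y, origin at its middle and underside. Leave it alone.
- tin: Small white tin, 46 mm across, 30 mm high, origin at the middle of its underside. Leave it alone.
- big_tin: Larger tin with white lid, 58 mm across, 36 mm high, origin at the middle of its underside. Leave it alone.
- stone: Brown oil stone block 25 (x) by 75 (y) by 14 mm, origin at the middle of its underside. Leave it alone.
- drawing_post: Fixed obstacle: a black upright steel rod, 12 mm thick, 0.70 m tall, origin at the middle of its foot (40 mm wide). 60 to 120 mm to its left (+y) and 20 to 90 mm nearer the robot stand the upright bars of the desk lamp, with its bulky elbow 0.64 to 0.71 m above the bench. Keep the arm, elbow and shoulder too, to the right of both. The bench's raised front edge is at x = 0.333 m.
Not all that is in view belongs to the job. Of the things that look like the part that bears post_mid, the middle-sized one is meant.

How it is judged:
On the way, in this order (a step that is already met when the one before it is completed fails the run):
1. the point of the punch is in the bore of the clevis, past the entry hole (x of punch_tip in the frame of bore_mouth between 0.008 and 0.09 m and y of punch_tip in the frame of bore_mouth between -0.007 and 0.007 m and z of punch_tip in the frame of bore_mouth between -0.007 and 0.007 m), for 0.05 s.
2. the pin has dropped into the catch pan (x of pin_mid in the frame of clevis above 0.032 m and height (world z) of pin_mid below 0.04 m), for 0.1 s.
At the end, for the whole second after the job is handed in: The pin lies in the catch pan of the clevis; the post stands upright (within 0.1 rad) on the bench itself, out of the clevis and its pan; the punch lies flat on the bench (centre and point below 20 mm); post and punch at rest (all of step 2 and x of pin_mid in the frame of clevis below 0.106 m and y of pin_mid in the frame of clevis between -0.041 and 0.041 m and height (world z) of post_mid below 0.0575 m and angle between post_mid's own z axis and vertical below 0.1 rad and linear speed of each of post, punch below 0.02 m/s and height (world z) of each of punch_mid, punch_tip below 0.02 m); the robot touches nothing.
It fails at once if a tin or the oil stone is shifted by more than 20 mm (distance of any of tin, big_tin, stone from where it was at the start of the episode above 0.02 m).
It fails at once if the other tool in the rack is shifted by more than 20 mm (distance of pin_vice from where it was at the start of the episode above 0.02 m).
It also fails if it takes over 61 s, if anything falls off the work surface, if the arm or the gripper's body presses on something with over 40 N, if the wrist force passes 120 N, or if a joint passes its speed limit or range.

## Working session

There is one attempt and no reset: what is moved stays moved. The work goes in short steps, Python scripts to look and compute and a tool call to move; the robot and the scene stay as the last step left them, time stands still between calls to the robot, and variables do not carry over. Pictures are saved under pics/ and viewed, at most 10 in all, crops included, and the job is handed in when it is done.

Besides the shell and the picture viewer there is one more tool, called after "Request:" by a JSON object that holds its "fn" and its "kwargs", one argument or row to a line. servo_tool: Moves the arm, as the interface text tells. Its arguments: {"type":"object","properties":{"increments":{"type":"array"},"newtons":{"type":"number"}},"required":["increments"]}

```bash
mkdir -p pics
cat > h.py <<'E'
import numpy as np, cv2
from scipy.spatial.transform import Rotation as R
from station import ctrl
def get(name):
    o=ctrl.get_obs(); d=ctrl.get_image(name); d['o']=o
    if name=='wrist':
        T=np.eye(4);T[:3,:3]=R.from_rotvec(o['tool_rot']).as_matrix();T[:3,3]=o['tool_pos']
        M=T@np.array(d['mount']); d['Rc']=M[:3,:3]; d['C']=M[:3,3]
    else:
        r=R.from_rotvec(np.ravel(d['rvec'])).as_matrix(); d['Rc']=r.T; d['C']=-r.T@np.ravel(d['tvec'])
    return d
def ray(d,u,v):
    x=(u-d['cx'])/d['fx'];y=(v-d['cy'])/d['fy'];s=1.
    for _ in range(20): s=1+d['k1']*(x*x+y*y)/s**2
    return d['Rc']@np.array([x/s,y/s,1.])
def plane(d,u,v,z):
    w=ray(d,u,v); return d['C']+w*(z-d['C'][2])/w[2]
def proj(d,p):
    c=d['Rc'].T@(np.array(p)-d['C']);x,y=c[:2]/c[2];s=1+d['k1']*(x*x+y*y)
    return np.array([d['fx']*x*s+d['cx'],d['fy']*y*s+d['cy']])
def save(d,f): cv2.imwrite('pics/'+f,cv2.cvtColor(d['img'],cv2.COLOR_RGB2BGR))
def load(name):
    import pickle; return pickle.load(open(name,'rb'))
E
python3 - <<'E'
from h import *
import pickle
for n in ['scene','top']:
    d=get(n);save(d,n+'.png');pickle.dump(d,open(n+'.pkl','wb'));print(n,d['C'],d['Rc'][:,2],d['fx'],d['k1'])
o=ctrl.get_obs();print(o)
E
```

```text
scene [ 0.10346328 -0.95593363  0.47806466] [ 0.48717131  0.74392628 -0.45742519] 488.13854534776476 -0.036546597384652435
top [ 0.43354732 -0.29307666  0.9409723 ] [ 0.06768617 -0.02507055 -0.99739162] 433.76432204900163 0.03585970806287187
{'t': 0.1, 'q': array([-1.25999672e+00,  5.33147314e-02,  1.61415233e+00, -1.03659746e-05,
        1.47599133e+00, -1.19049216e-01]), 'dq': array([ 0.00033348, -0.00150522, -0.00267836,  0.00081383,  0.00245283,
        0.00022035]), 'effort': array([ 1.32364668e-03, -3.94902921e+01, -3.71361566e+01, -7.00426810e-06,
        3.96075440e-03, -1.16228657e-05]), 'tool_pos': array([ 0.26026679, -0.56765389,  0.24917371]), 'tool_rot': array([-3.06749870e+00, -6.69624348e-01,  2.96508344e-04]), 'contact_force': array([ 0.83656298, -0.08673001,  0.31494143]), 'wrist_torque': array([-0.00053744,  0.00199131, -0.00258859]), 'grip_force': 0.0, 'opening': 0.08542152766152639}
```

View pics/top.png

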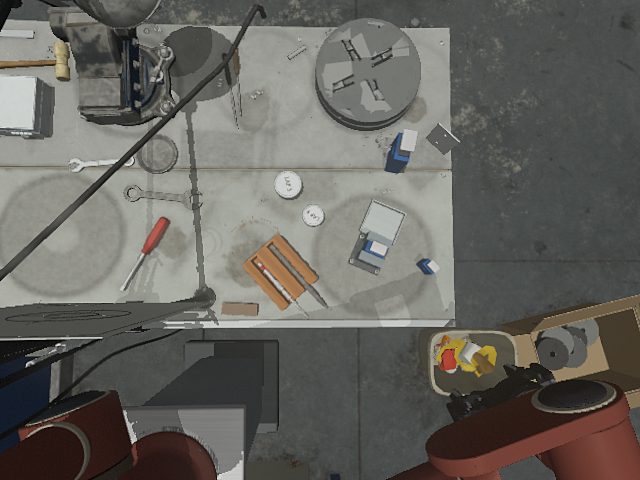

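View pics/scene.png

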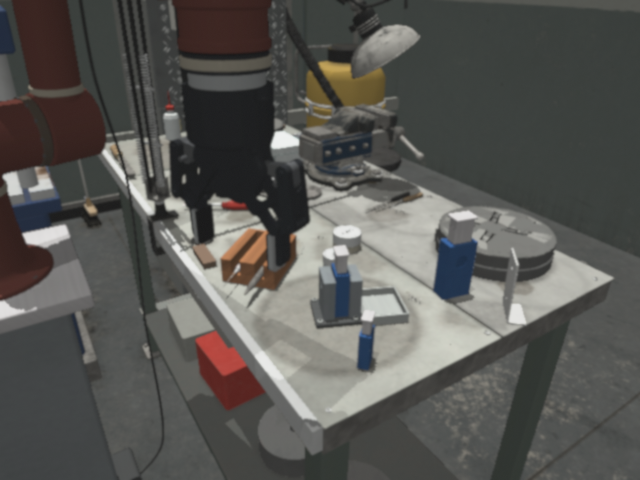

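The top view shows the clevis near (372,248) with the pan at (385,222). The rack is at (282,272) with its tools pointing to the lower right, the tins are at (288,184) and (313,215), and the stone is at (240,309). The small decoy post is at (428,266) and the large one at (402,150).

Run:
```python
from h import *
import pickle
d=load('top.pkl')
for n,u,v,z in [('pan',385,222,.004),('neck cap',377,247,.118),('rack c',282,272,.048),('tipR',326,306,.025),('tipL',298,307,.025),('tin',313,215,.03),('big',288,184,.036),('stone',240,309,.014),('small decoy',428,266,.0),('drawpost',203,300,0),('edge',330,325,0),('bench R',453,280,0)]:
    print(n,plane(d,u,v,z).round(3))
im=cv2.cvtColor(d['img'],cv2.COLOR_RGB2BGR)[170:330,220:450]
cv2.imwrite('pics/topc.png',cv2.resize(im,None,fx=3.4,fy=3.4,interpolation=cv2.INTER_CUBIC))
```

```text
pan [ 0.543 -0.463  0.004]
neck cap [ 0.481 -0.427  0.118]
rack c [ 0.434 -0.242  0.048]
tipR [ 0.363 -0.333  0.025]
tipL [ 0.361 -0.274  0.025]
tin [ 0.554 -0.306  0.03 ]
big [ 0.619 -0.253  0.036]
stone [ 0.357 -0.152  0.014]
small decoy [ 0.447 -0.556  0.   ]
drawpost [ 0.375 -0.071  0.   ]
edge [ 0.321 -0.342  0.   ]
bench R [ 0.416 -0.61   0.   ]
```

View pics/topc.png

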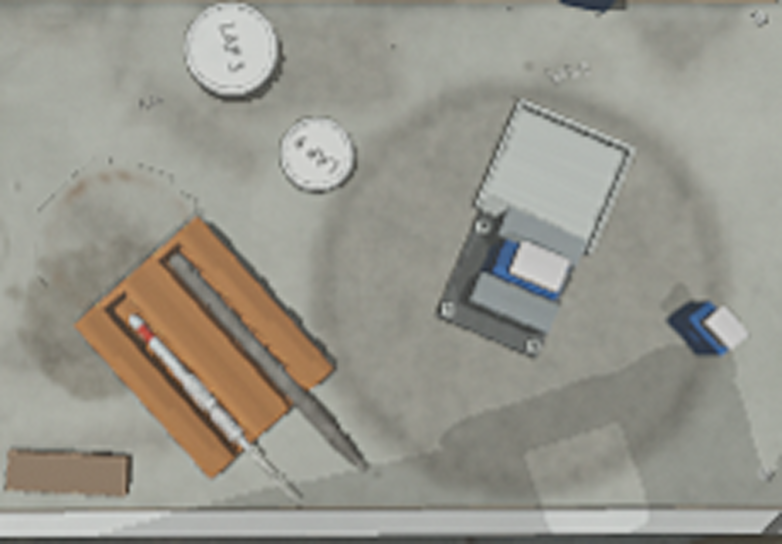

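```bash
cat >> h.py <<'E'
def rel(p,heading=None):
    """shift in tool cm (+ turn deg so tool x axis has heading) to world TCP p"""
    o=ctrl.get_obs();Rm=R.from_rotvec(o['tool_rot']).as_matrix()
    h=np.degrees(np.arctan2(Rm[1,0],Rm[0,0]))
    s=(Rm.T@(np.array(p)-o['tool_pos'])*100).round(2)
    t=None if heading is None else round((h-heading+180)%360-180,1)
    print('t',round(o['t'],2),'tcp',o['tool_pos'].round(4),'head',h.round(2),'tilt',Rm[:,2].round(4),'shift',s,'turn',t,'F',o['contact_force'].round(1),'op',round(o['opening'],4),'q',o['q'].round(2))
E
python3 - <<'E'
from h import *
d=load('top.pkl')
f=lambda x,y,z: plane(d,220+x/3.4,170+y/3.4,z).round(4)
t=f(365,468,.025);b=f(172,255,.025);print('tip',t,'back',b,np.linalg.norm(t-b),np.degrees(np.arctan2(*(t-b)[1::-1])))
P=[f(520,98,.022),f(635,150,.022),f(473,205,.018),f(438,315,.008),f(535,357,.008),f(473,222,.008),f(470,290,.076),f(550,328,.076),f(518,240,.118),f(572,255,.118),f(558,292,.118),f(508,275,.118)]
print(P)
w=get('wrist');print(np.array(w['mount']).round(4),w['fx'],w['C'])
rel([.44,-.38,.26],43)
E
```

```text
tip [ 0.3596 -0.3358  0.025 ] back [ 0.4913 -0.2165  0.025 ] 0.17770025323561026 -137.82824909421097
[array([ 0.5904, -0.4347,  0.022 ]), array([ 0.5574, -0.5069,  0.022 ]), array([ 0.5231, -0.4049,  0.018 ]), array([ 0.4541, -0.3833,  0.008 ]), array([ 0.4274, -0.4445,  0.008 ]), array([ 0.5132, -0.406 ,  0.008 ]), array([ 0.4672, -0.3956,  0.076 ]), array([ 0.4449, -0.4425,  0.076 ]), array([ 0.4936, -0.4179,  0.118 ]), array([ 0.4852, -0.4482,  0.118 ]), array([ 0.4644, -0.44  ,  0.118 ]), array([ 0.474 , -0.4121,  0.118 ])]
[[-1.000e-03 -9.451e-01 -3.269e-01  8.580e-02]
 [ 1.000e+00 -6.000e-04 -1.200e-03 -1.500e-03]
 [ 9.000e-04 -3.269e-01  9.451e-01 -1.234e-01]
 [ 0.000e+00  0.000e+00  0.000e+00  1.000e+00]] 374.9120797268497 [ 0.33768366 -0.53073308  0.37260435]
t 0.15 tcp [ 0.2603 -0.5677  0.2494] head 24.63 tilt [-5.0e-04  1.5e-03 -1.0e+00] shift [24.16 -9.58 -1.04] turn -18.4 F [ 0.1 -0.1 -0.3] op 0.085 q [-1.26  0.05  1.61  0.    1.48 -0.12]
```

Request:
{"fn": "servo_tool", "kwargs": {
  "increments": [
    [[3,5,-2,-0.2,-4],[3,10,-4,-0.4,-8],[3,15,-6,-0.6,-13],[3,20,-8,-1,-18.4],[3,25,-11,-1,-18.4]]
  ]
}}

```text
t: 0.65
tool_pos: [0.429, -0.3817, 0.2601]
tool_rot: [2.922, 1.154, 0.001]
contact_force: [0.1, -0.3, -0.4]
opening: 0.0298
grip_force: 0.0
```

Request:
{"fn": "servo_tool", "kwargs": {
  "increments": [
    [[3,0,0,0,0],[3,0,0,0,0]]
  ]
}}

```text
t: 0.85
tool_pos: [0.4282, -0.3823, 0.2597]
tool_rot: [-2.921, -1.155, 0.001]
contact_force: [0.5, -0.2, -0.2]
opening: 0.0301
grip_force: 0.0
```

Run:
```python
from h import *
import pickle
w=get('wrist');save(w,'w1.png');pickle.dump(w,open('w1.pkl','wb'));rel([.39,-.36,.2])
```

```text
t 0.9 tcp [ 0.4276 -0.3831  0.2597] head 43.05 tilt [-7.e-04 -1.e-04 -1.e+00] shift [-1.16 -4.25  5.97] turn None F [-0.3 -0.7 -0.5] op 0.0301 q [-0.86 -0.07  1.72 -0.    1.49 -0.04]
```

View pics/w1.png

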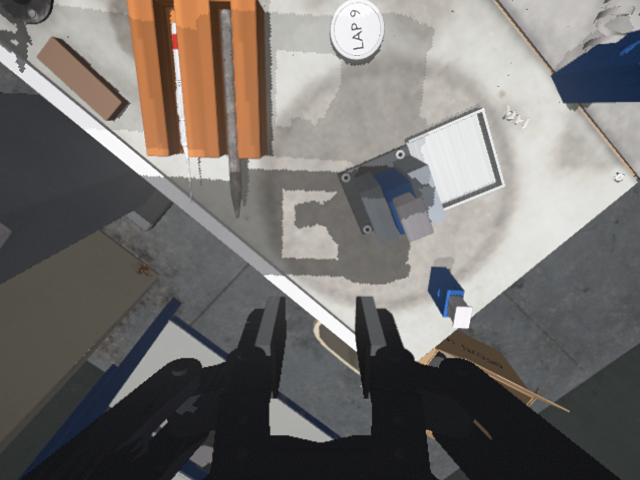

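The wrist view shows the punch point at (237,214) with the rack face around row 157. The punch is in the groove beside the pin vice at column 185. The clevis plate corner is near (342,175) and the outer pan corners are near (484,110) and (503,186).

Run:
```python
from h import *
d=load('w1.pkl')
f=lambda u,v,z: plane(d,u,v,z).round(4)
t=f(237,215,.025);m=f(234.5,157,.025);b=f(226,12,.025)
hd=lambda a,b:np.degrees(np.arctan2(*(b-a)[1::-1]))
print('tip',t,'face',m,'b',b,hd(m,t),hd(b,t),np.linalg.norm(t-m))
for n,u,v,z in [('panTL',484,110,.022),('panR',503,186,.022),('base L',340,178,.008),('base bot',368,236,.008),('s1',346,178,.008),('s2',400,155,.008),('s3',367,229,.008)]: print(n,f(u,v,z))
u=(t-m)/np.linalg.norm(t-m); g=t-u*.046; print('grasp',g); rel([*g[:2],.12],hd(m,t)+180)
```

```text
tip [ 0.3603 -0.3312  0.025 ] face [ 0.4028 -0.2938  0.025 ] b [ 0.491 -0.214  0.025] -138.65222278030632 -138.11710267891723 0.056612807738178804
panTL [ 0.59  -0.433  0.022]
panR [ 0.5585 -0.5015  0.022 ]
base L [ 0.4548 -0.3828  0.008 ]
base bot [ 0.4308 -0.4472  0.008 ]
s1 [ 0.4589 -0.3872  0.008 ]
s2 [ 0.5113 -0.41    0.008 ]
s3 [ 0.4355 -0.4409  0.008 ]
grasp [ 0.39483282 -0.30081112  0.025     ]
t 0.9 tcp [ 0.4276 -0.3831  0.2597] head 43.05 tilt [-7.e-04 -1.e-04 -1.e+00] shift [ 3.24 -8.24 13.97] turn 1.7 F [-0.3 -0.7 -0.5] op 0.0301 q [-0.86 -0.07  1.72 -0.    1.49 -0.04]
```

Request:
{"fn": "servo_tool", "kwargs": {
  "increments": [
    [[3,1,-3,3,1],[3,2.8,-6.5,7,1],[3,2.8,-8.2,11,1],[3,2.8,-8.2,14,1],[3,2.8,-8.2,14,1]]
  ]
}}

```text
t: 1.4
tool_pos: [0.3884, -0.3021, 0.1145]
tool_rot: [-2.925, -1.12, 0.007]
contact_force: [0.1, 0.2, -0.2]
opening: 0.0298
grip_force: 0.0
```

Run:
```python
from h import *
w=get('wrist');save(w,'w2.png');rel([.3935,-.303,.041],42)
```

```text
t 1.45 tcp [ 0.3903 -0.3039  0.1179] head 41.9 tilt [-0.0036  0.0034 -1.    ] shift [0.3  0.18 7.69] turn -0.1 F [-0.2 -0.9 -0. ] op 0.0296 q [-0.81 -0.14  2.03 -0.    1.26  0.03]
```

View pics/w2.png

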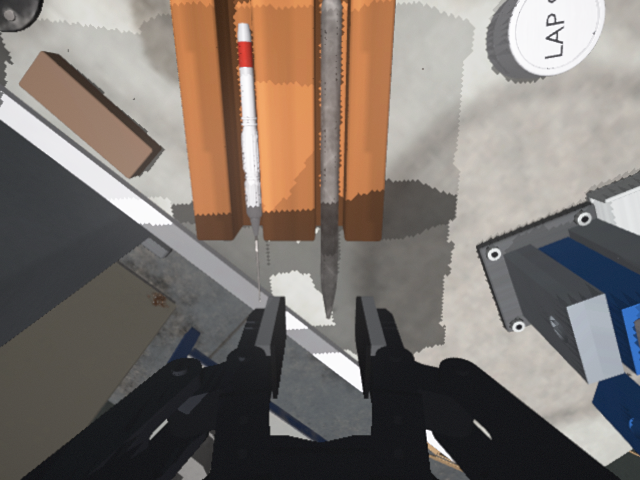

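The punch point is at (331,318) and the rack face at row 240. The punch is almost parallel to the tool's x axis.

Run:
```python
from h import *
w=get('wrist')
t=plane(w,331,318,.025);m=plane(w,330,240,.025);b=plane(w,330,60,.025);v=plane(w,259,297,.025)
u=(b-t)/np.linalg.norm(b-t);print(t,m,np.linalg.norm(t-m),np.degrees(np.arctan2(u[1],u[0])),v)
rel([*(t+.045*u)[:2],.041],np.degrees(np.arctan2(u[1],u[0])))
```

```text
[ 0.36027904 -0.33800982  0.025     ] [ 0.40018085 -0.30077082  0.025     ] 0.05457928263577582 42.58213505262807 [ 0.34059319 -0.29296881  0.025     ]
t 1.5 tcp [ 0.3918 -0.3053  0.1205] head 41.91 tilt [-2.e-04 -1.e-04 -1.e+00] shift [-0.03  0.27  7.95] turn -0.7 F [ 0.3 -0.6 -0.4] op 0.0302 q [-0.81 -0.14  2.02 -0.    1.26  0.03]
```

Request:
{"fn": "servo_tool", "kwargs": {
  "increments": [
    [[3,-0.2,0.2,3,-0.7],[3,-0.2,0.2,6,-0.7],[3,-0.2,0.2,7.9,-0.7],[3,-0.2,0.2,7.9,-0.7],[3,-0.2,0.2,7.9,-0.7]]
  ]
}}

```text
t: 2.0
tool_pos: [0.3934, -0.3089, 0.0433]
tool_rot: [2.923, 1.142, 0.002]
contact_force: [-0.3, 0.4, -0.3]
opening: 0.0298
grip_force: 0.0
```

Request:
{"fn": "servo_tool", "kwargs": {
  "increments": [
    [[0,0,0,0,0],[0,0,0,0,0],[0,0,0,0,0],[0,0,0,0,0],[0,0,0,0,0]]
  ],
  "newtons": 100
}}

```text
t: 2.5
tool_pos: [0.3931, -0.3081, 0.0435]
tool_rot: [2.923, 1.144, 0.001]
contact_force: [-3.3, 1.3, 6.5]
opening: 0.0052
grip_force: 98.5
```

The fingers closed too high on the octagon (opening 5.2 mm), so I'll reopen, lower and regrip.

Request:
{"fn": "servo_tool", "kwargs": {
  "increments": [
    [[3,0,0,0,0],[3,0,0,0,0],[3,0,0,1,0],[3,0,0,1.2,0],[3,0,0,1.2,0]]
  ]
}}

```text
t: 3.0
tool_pos: [0.3915, -0.3062, 0.0278]
tool_rot: [-2.924, -1.144, 0.001]
contact_force: [0.1, 0.1, -0.7]
opening: 0.03
grip_force: 0.0
```

Request:
{"fn": "servo_tool", "kwargs": {
  "increments": [
    [[0,0,0,0,0],[0,0,0,0,0],[0,0,0,0,0],[0,0,0,0,0],[0,0,0,0,0]]
  ],
  "newtons": 100
}}

```text
t: 3.5
tool_pos: [0.3922, -0.307, 0.0291]
tool_rot: [2.926, 1.144, 0.0]
contact_force: [-0.6, 0.3, 0.2]
opening: 0.0077
grip_force: 97.7
```

Request:
{"fn": "servo_tool", "kwargs": {
  "increments": [
    [[0,0,0,-1,0],[0,0,0,-3,0],[0,0,0,-6,0],[0,0,0,-10,0],[0,0,0,-10,0]]
  ]
}}

```text
t: 4.0
tool_pos: [0.395, -0.3099, 0.1361]
tool_rot: [2.915, 1.14, 0.007]
contact_force: [-0.1, -1.5, -0.9]
opening: 0.0078
grip_force: 97.9
```

Run:
```python
from h import *
w=get('wrist');save(w,'w3.png');rel([.38,-.44,.15],0)
```

```text
t 4.05 tcp [ 0.3939 -0.3087  0.1332] head 42.73 tilt [ 0.0054 -0.0058 -1.    ] shift [-9.93  8.72 -1.61] turn 42.7 F [ 0.   0.3 -2. ] op 0.0073 q [-0.81 -0.15  2.01 -0.    1.27  0.01]
```

View pics/w3.png

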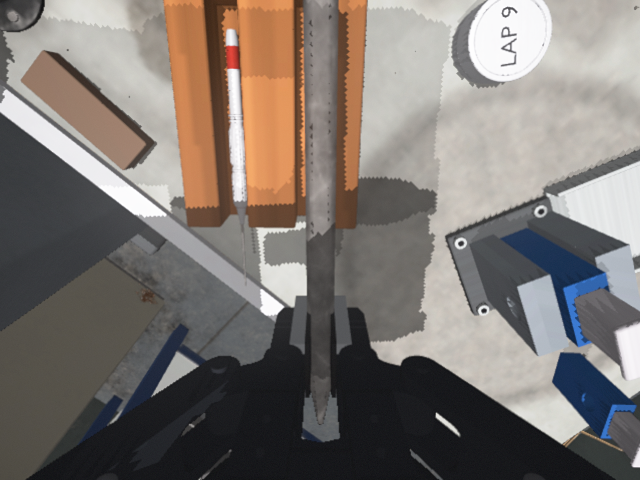

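The punch is held firmly in the fingers, level, with its tip at (320,420). Next I carry it to the free front strip of the bench.

Request:
{"fn": "servo_tool", "kwargs": {
  "increments": [
    [[0,0,0,-4,0],[0,-3,3,-5,-8],[0,-6,6,-5,-16],[0,-9,9,-5,-24],[0,-12,12,-5,-32]]
  ]
}}

```text
t: 4.55
tool_pos: [0.3847, -0.4773, 0.1775]
tool_rot: [-2.49, -1.912, -0.0]
contact_force: [-0.3, -0.3, -1.6]
opening: 0.0075
grip_force: 98.1
```

Request:
{"fn": "servo_tool", "kwargs": {
  "increments": [
    [[0,0,0,0,-8],[0,0,0,0,-15.3],[0,0,0,0,-15.3],[0,0,0,0,-15.3]]
  ]
}}

```text
t: 4.95
tool_pos: [0.385, -0.4758, 0.1777]
tool_rot: [-2.222, -2.218, -0.001]
contact_force: [1.0, -0.3, -1.5]
opening: 0.0073
grip_force: 98.1
```

```bash
python3 -c "
from h import *
rel([.38,-.541,.06],90)"
```

```text
t 4.95 tcp [ 0.385  -0.4758  0.1777] head 89.88 tilt [-0.0011  0.0018 -1.    ] shift [-6.54 -0.48 11.76] turn -0.1 F [ 1.  -0.3 -1.5] op 0.0073 q [-1.01  0.08  1.71  0.    1.36 -1.01]
```

Request:
{"fn": "servo_tool", "kwargs": {
  "increments": [
    [[0,-4,-0.5,3,0],[0,-6.5,-0.5,7,0],[0,-6.5,-0.5,11,0],[0,-6.5,-0.5,14,0],[0,-6.5,-0.5,15.4,0]]
  ]
}}

```text
t: 5.45
tool_pos: [0.3792, -0.5393, 0.0211]
tool_rot: [-2.219, -2.216, -0.003]
contact_force: [-12.5, 2.1, 37.0]
opening: 0.0076
grip_force: 96.4
```

Request:
{"fn": "servo_tool", "kwargs": {
  "increments": [
    [[0,0,0,0,0],[0,0,0,0,0],[3,0,0,0,0],[3,0,0,0,0],[3,0,0,0,0]]
  ]
}}

```text
t: 5.95
tool_pos: [0.3809, -0.542, 0.0263]
tool_rot: [2.22, 2.221, -0.001]
contact_force: [0.4, 0.2, 0.2]
opening: 0.0298
grip_force: 0.0
```

Request:
{"fn": "servo_tool", "kwargs": {
  "increments": [
    [[3,0,0,-4,0],[3,0,0,-8,0],[3,5,0,-10,0],[3,9,0,-10,0],[3,9,0,-10,0]]
  ]
}}

```text
t: 6.45
tool_pos: [0.3803, -0.447, 0.1249]
tool_rot: [-2.216, -2.223, -0.002]
contact_force: [-0.7, -0.1, -0.5]
opening: 0.0302
grip_force: 0.0
```

Run:
```python
from h import *
import pickle
w=get('wrist');save(w,'w4.png');pickle.dump(w,open('w4.pkl','wb'));rel([.38,-.45,.04],90)
```

```text
t 6.5 tcp [ 0.3804 -0.4492  0.1251] head 90.15 tilt [-1.e-04  3.e-04 -1.e+00] shift [-0.08 -0.04  8.51] turn 0.1 F [-0.4 -0.9  0.3] op 0.0296 q [-0.99  0.08  1.8   0.    1.26 -1.  ]
```

View pics/w4.png

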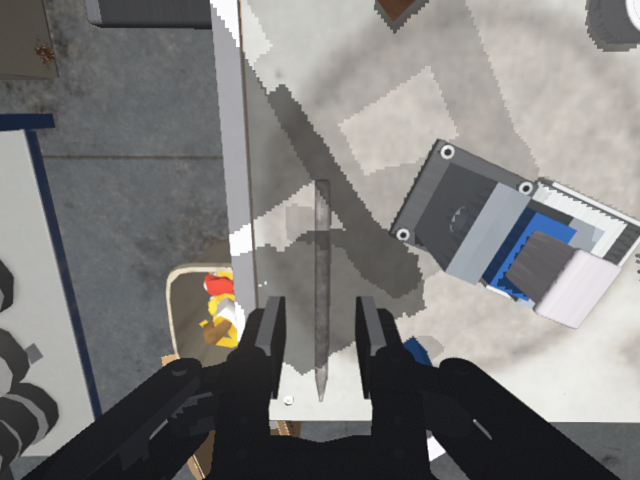

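The punch lies flat from its rear at (322,181) to the tip at (321,400). The bore mouth is visible at (458,213) in the entry face.

Run:
```python
from h import *
d=load('w4.pkl')
a=plane(d,322,181,.007);t=plane(d,321,401,.005);print(a,t,np.linalg.norm(a-t))
h=-24.4*np.pi/180;X=np.array([np.cos(h),np.sin(h),0]);Y=np.array([-X[1],X[0],0])
# base-plate screws (wrist views) and mouth
for u,v in [(448,152),(404,235),(526,188)]: print('screw',plane(d,u,v,.008).round(4))
print('mouth z60',plane(d,458,213,.06).round(4))
print('base',plane(d,439,139,.008).round(4),plane(d,391,237,.008).round(4))
g=a+(t-a)/np.linalg.norm(t-a)*.045; print('g',g);rel([*g[:2],.024],90)
im=cv2.cvtColor(d['img'],cv2.COLOR_RGB2BGR)[130:280,380:600];cv2.imwrite('pics/w4c.png',cv2.resize(im,None,fx=3.6,fy=3.6,interpolation=cv2.INTER_CUBIC))
```

```text
[ 0.38176508 -0.40522855  0.007     ] [ 0.38164198 -0.58406921  0.005     ] 0.17885188665873333
screw [ 0.4609 -0.3866  0.008 ]
screw [ 0.4374 -0.4417  0.008 ]
screw [ 0.5138 -0.4095  0.008 ]
mouth z60 [ 0.4522 -0.4121  0.06  ]
base [ 0.4544 -0.3787  0.008 ] [ 0.4287 -0.4432  0.008 ]
g [ 0.38173411 -0.45022572  0.00649679]
t 6.5 tcp [ 0.3804 -0.4492  0.1251] head 90.15 tilt [-1.e-04  3.e-04 -1.e+00] shift [-0.1   0.13 10.11] turn 0.1 F [-0.4 -0.9  0.3] op 0.0296 q [-0.99  0.08  1.8   0.    1.26 -1.  ]
```

View pics/w4c.png

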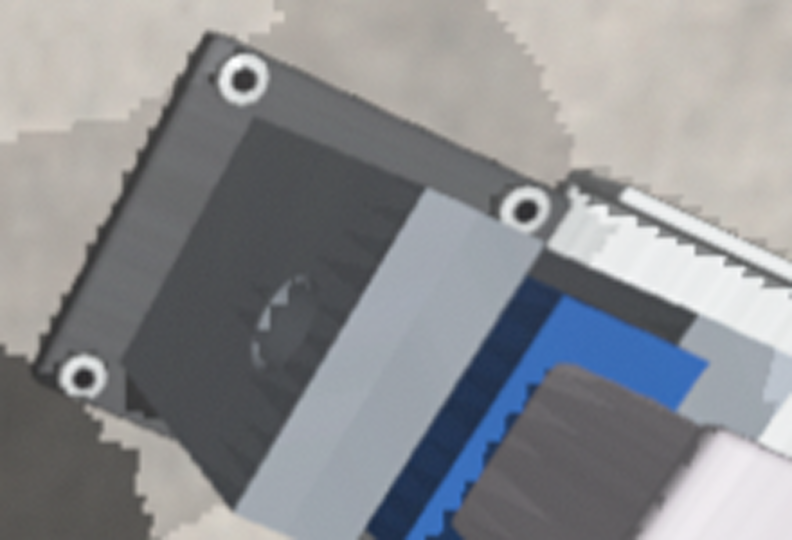

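Run:
```python
from h import *
d=load('w4.pkl')
h=np.radians(-23.6);X=np.array([np.cos(h),np.sin(h),0]);Y=np.array([-X[1],X[0],0])
def loc(n,p,lx=0,ly=0): print(n,p.round(4),'mouth est',(p-X*lx-Y*ly).round(4)[:2],'along',round(p@X,4),'across',round(p@Y,4))
c=lambda u,v,z: plane(d,380+u/3.6,130+v/3.6,z)
loc('mouth',c(283,322,.06))
a,b=c(425,187,.076),c(235,510,.076); loc('lugtop',(a+b)/2); print(np.linalg.norm(a-b),np.degrees(np.arctan2(*(b-a)[1::-1]))+90)
a,b=c(210,33,.008),c(37,370,.008); loc('base',(a+b)/2,-.013); print(np.linalg.norm(a-b),np.degrees(np.arctan2(*(b-a)[1::-1]))+90)
a,b=c(243,79,.009),c(84,378,.009); loc('screws',(a+b)/2)
e=load('top.pkl');f=lambda x,y,z: plane(e,220+x/3.4,170+y/3.4,z)
loc('top lug',(f(470,290,.076)+f(550,328,.076))/2)
loc('top base',(f(438,315,.008)+f(535,357,.008))/2,-.013)
loc('top cap',(f(518,240,.118)+f(572,255,.118)+f(558,292,.118)+f(508,275,.118))/4,.03)
loc('top pan',(f(520,98,.022)+f(635,150,.022))/2,.03+.03+.075)
```

```text
mouth [ 0.4529 -0.4155  0.06  ] mouth est [ 0.4529 -0.4155] along 0.5814 across -0.1995
lugtop [ 0.4531 -0.4155  0.076 ] mouth est [ 0.4531 -0.4155] along 0.5815 across -0.1994
0.049284764534654905 -23.076300709083156
base [ 0.441  -0.4095  0.008 ] mouth est [ 0.4529 -0.4147] along 0.568 across -0.1987
0.06660616780583944 -22.939987082088706
screws [ 0.4485 -0.4139  0.009 ] mouth est [ 0.4485 -0.4139] along 0.5767 across -0.1998
top lug [ 0.4561 -0.4191  0.076 ] mouth est [ 0.4561 -0.4191] along 0.5857 across -0.2015
top base [ 0.4408 -0.4139  0.008 ] mouth est [ 0.4527 -0.4191] along 0.5696 across -0.2028
top cap [ 0.4793 -0.4295  0.118 ] mouth est [ 0.4518 -0.4175] along 0.6112 across -0.2017
top pan [ 0.5739 -0.4708  0.022 ] mouth est [ 0.4502 -0.4168] along 0.7144 across -0.2017
```

Request:
{"fn": "servo_tool", "kwargs": {
  "increments": [
    [[3,-0.1,0.1,4,0],[3,-0.1,0.1,8,0],[3,-0.1,0.1,10,0],[3,-0.1,0.1,10,0],[3,-0.1,0.1,10,0]]
  ]
}}

```text
t: 7.0
tool_pos: [0.3815, -0.4535, 0.0254]
tool_rot: [2.221, 2.221, -0.0]
contact_force: [-0.8, -0.7, 0.1]
opening: 0.0296
grip_force: 0.0
```

Request:
{"fn": "servo_tool", "kwargs": {
  "increments": [
    [[0,0,0,0,0],[0,0,0,0,0],[0,0,0,0,0],[0,0,0,0,0],[0,0,0,0,0]]
  ],
  "newtons": 110
}}

```text
t: 7.5
tool_pos: [0.3834, -0.4555, 0.0293]
tool_rot: [2.215, 2.216, -0.002]
contact_force: [-0.1, -1.2, 7.0]
opening: 0.0002
grip_force: 3.5
```

The fingers rode over the top of the rod, so I need to go about 4.5 mm lower.

Request:
{"fn": "servo_tool", "kwargs": {
  "increments": [
    [[3,0,0,0,0],[3,0,0,0,0],[3,0,0,0.3,0],[3,0,0,0.45,0],[3,0,0,0.45,0]]
  ]
}}

```text
t: 8.0
tool_pos: [0.381, -0.4519, 0.0197]
tool_rot: [-2.22, -2.221, -0.0]
contact_force: [0.2, 1.0, -0.2]
opening: 0.0299
grip_force: 0.0
```

Request:
{"fn": "servo_tool", "kwargs": {
  "increments": [
    [[0,0,0,0,0],[0,0,0,0,0],[0,0,0,0,0],[0,0,0,0,0]]
  ],
  "newtons": 110
}}

```text
t: 8.4
tool_pos: [0.3816, -0.4526, 0.0207]
tool_rot: [2.221, 2.222, 0.0]
contact_force: [0.6, 0.7, 2.6]
opening: 0.0058
grip_force: 108.0
```

I'll regrasp with the gripper turned half round, so the wrist camera sees the tip and the mouth during insertion.

Request:
{"fn": "servo_tool", "kwargs": {
  "increments": [
    [[3,0,0,0,0],[3,0,0,0,0],[3,0,0,-4,0],[3,0,0,-8,4],[3,0,0,-10,12]]
  ]
}}

```text
t: 8.9
tool_pos: [0.3822, -0.454, 0.1242]
tool_rot: [2.442, 1.969, -0.001]
contact_force: [0.6, 0.0, 0.5]
opening: 0.0299
grip_force: 0.0
```

Request:
{"fn": "servo_tool", "kwargs": {
  "increments": [
    [[3,0,0,0,8.5],[3,0,0,0,17],[3,0,0,0,25.5],[3,0,0,0,34],[3,0,0,0,42]]
  ]
}}

```text
t: 9.4
tool_pos: [0.3811, -0.4524, 0.1201]
tool_rot: [-2.99, -0.962, 0.001]
contact_force: [-0.1, 0.0, -0.0]
opening: 0.0303
grip_force: 0.0
```

Request:
{"fn": "servo_tool", "kwargs": {
  "increments": [
    [[3,0,0,0,8.5],[3,0,0,0,17],[3,0,0,0,25.5],[3,0,0,0,34],[3,0,0,0,42]]
  ]
}}

```text
t: 9.9
tool_pos: [0.3811, -0.4524, 0.1201]
tool_rot: [-3.136, 0.173, 0.001]
contact_force: [0.4, -0.7, 0.2]
opening: 0.0301
grip_force: 0.0
```

Request:
{"fn": "servo_tool", "kwargs": {
  "increments": [
    [[3,0,0,0,8.5],[3,0,0,0,17],[3,0,0,0,25.5],[3,0,0,0,34],[3,0,0,0,42]]
  ]
}}

```text
t: 10.4
tool_pos: [0.3811, -0.4524, 0.1201]
tool_rot: [-2.866, 1.286, 0.001]
contact_force: [0.1, -0.1, 0.0]
opening: 0.0299
grip_force: 0.0
```

Request:
{"fn": "servo_tool", "kwargs": {
  "increments": [
    [[3,0,0,0,8.5],[3,0,0,0,17],[3,0,0,0,25.5],[3,0,0,0,34],[3,0,0,0,42]]
  ]
}}

```text
t: 10.9
tool_pos: [0.3811, -0.4524, 0.1201]
tool_rot: [2.215, -2.227, -0.001]
contact_force: [-0.1, 0.0, 1.0]
opening: 0.0297
grip_force: 0.0
```

Run:
```python
from h import *
import pickle
w=get('wrist');pickle.dump(w,open('w5.pkl','wb'));save(w,'w5.png')
rel([.3817,-.450,.0206],-90)
for p in [[.3817,-.405,.005],[.3816,-.584,.005],[.453,-.4165,.06]]: print(proj(w,p))
g=cv2.cvtColor(w['img'],cv2.COLOR_RGB2GRAY)
for v in (60,100,140,180,220): print(v,g[v,290:350:2])
```

```text
t 10.95 tcp [ 0.3811 -0.4524  0.1201] head -90.51 tilt [-5.e-04  4.e-04 -1.e+00] shift [-0.23 -0.06  9.95] turn -0.5 F [-0.2 -0.4  0.6] op 0.0298 q [-1.    0.09  1.8  -0.    1.25  2.15]
[320.44869927 299.02528382]
[318.61479054  12.6861302 ]
[194.40440492 329.01543441]
60 [233 234 235 235 235 235 226 207 154 115 143 156 174 192 196 157 111 189
 235 149 145 147 147 148 148 149 149 148 148 146]
100 [112 113 115 117 119 119 122 122 112  81  98 108 118 118 114 109  93 105
 137 139 140 142 143 143 144 144 144 144 144 144]
140 [124 124 124 124 123 124 124 123 112  84  77  83  93  93  97 100  95  83
 113 114 116 118 121 122 121 121 127 129 134 137]
180 [122 122 123 121 121 123 124 123 123  92  83  74  80  84  89  91  89  89
 106 125 123 122 121 119 118 116 118 116 113 113]
220 [ 88  88  89 121 124 121 121 120 119 121 112  76  82  86  86  86  92  87
  89 123 124 123 121 124 122 124 122 121 121 120]
```

Request:
{"fn": "servo_tool", "kwargs": {
  "increments": [
    [[3,-0.2,0,4,-0.5],[3,-0.2,0,8,-0.5],[3,-0.2,0,9.8,-0.5],[3,-0.2,0,9.95,-0.5],[3,-0.2,0,9.95,-0.5]]
  ]
}}

```text
t: 11.45
tool_pos: [0.3811, -0.4503, 0.0203]
tool_rot: [-2.234, 2.209, 0.002]
contact_force: [0.1, -0.3, -0.2]
opening: 0.0299
grip_force: 0.0
```

Request:
{"fn": "servo_tool", "kwargs": {
  "increments": [
    [[0,0,0,0,0],[0,0,0,0,0],[0,0,0,0,0],[0,0,0,0,0],[0,0,0,0,0]]
  ],
  "newtons": 110
}}

```text
t: 11.95
tool_pos: [0.3815, -0.4507, 0.0215]
tool_rot: [2.232, -2.211, 0.001]
contact_force: [0.2, 1.1, 3.3]
opening: 0.0058
grip_force: 108.5
```

Request:
{"fn": "servo_tool", "kwargs": {
  "increments": [
    [[0,0,0,-1,0],[0,0,0,-4,0],[0,0,0,-8,0],[0,0,0,-12,0],[0,0,0,-12,0]]
  ]
}}

```text
t: 12.45
tool_pos: [0.3836, -0.454, 0.1488]
tool_rot: [2.23, -2.209, 0.02]
contact_force: [0.9, -1.1, -0.7]
opening: 0.0056
grip_force: 108.4
```

Run:
```python
from h import *
w=get('wrist');save(w,'w6.png')
h=np.radians(-23.5);X=np.array([np.cos(h),np.sin(h),0])
m=np.array([.4528,-.4165,.06]); g=m-X*(.134+.02); g[2]=.16; print(g); rel(g,-23.5)
```

```text
[ 0.31157275 -0.35509264  0.16      ]
t 12.5 tcp [ 0.3827 -0.4524  0.1454] head -89.48 tilt [ 0.0042 -0.0065 -1.    ] shift [-9.79  7.01 -1.56] turn -66.0 F [ 0.7 -0.2 -2.2] op 0.0055 q [-0.99  0.06  1.79 -0.    1.29  2.14]
```

View pics/w6.png

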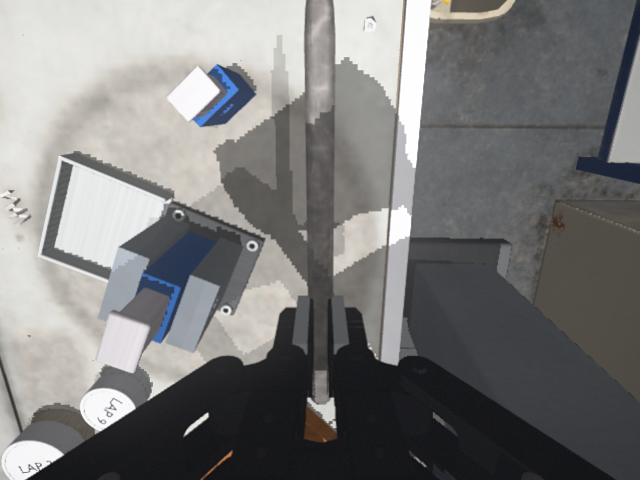

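Request:
{"fn": "servo_tool", "kwargs": {
  "increments": [
    [[0,-1,0.5,-3,-3],[0,-3,2,-4,-11],[0,-5,3.5,-4,-19],[0,-7,5,-4,-27],[0,-8.5,6,-4,-35]]
  ]
}}

```text
t: 13.0
tool_pos: [0.319, -0.3639, 0.1786]
tool_rot: [-2.795, 1.429, 0.006]
contact_force: [0.1, -0.0, -1.5]
opening: 0.0056
grip_force: 108.5
```

Request:
{"fn": "servo_tool", "kwargs": {
  "increments": [
    [[0,0,0,0,-8],[0,0,0,0,-16],[0,0,0,0,-24],[0,0,0,0,-31],[0,0,0,0,-31]]
  ]
}}

```text
t: 13.5
tool_pos: [0.3199, -0.365, 0.1789]
tool_rot: [-3.073, 0.639, 0.004]
contact_force: [-0.0, 0.5, -2.8]
opening: 0.0059
grip_force: 108.5
```

Run:
```python
from h import *
h=np.radians(-23.5);X=np.array([np.cos(h),np.sin(h),0])
m=np.array([.4528,-.4165,.06]); g=m-X*(.134+.02); g[2]=.075; print(g); rel(g,-23.5)
```

```text
[ 0.31157275 -0.35509264  0.075     ]
t 13.5 tcp [ 0.3199 -0.365   0.1789] head -23.49 tilt [-0.0021  0.0031 -1.    ] shift [-1.12 -0.56 10.39] turn 0.0 F [-0.   0.5 -2.8] op 0.0059 q [-1.   -0.23  2.   -0.    1.38  0.98]
```

Request:
{"fn": "servo_tool", "kwargs": {
  "increments": [
    [[0,-1.1,-0.6,0,0],[0,-1.1,-0.6,4,0],[0,-1.1,-0.6,8,0],[0,-1.1,-0.6,10.3,0],[0,-1.1,-0.6,10.3,0]]
  ]
}}

```text
t: 14.0
tool_pos: [0.3104, -0.3524, 0.0727]
tool_rot: [-3.067, 0.641, 0.012]
contact_force: [-0.5, 0.2, -1.5]
opening: 0.0057
grip_force: 108.5
```

Request:
{"fn": "servo_tool", "kwargs": {
  "increments": [
    [[0,0,0,0,0]]
  ]
}}

```text
t: 14.1
tool_pos: [0.3126, -0.3557, 0.0775]
tool_rot: [-3.074, 0.641, 0.002]
contact_force: [-0.7, -0.3, -1.7]
opening: 0.0055
grip_force: 108.5
```

Run:
```python
from h import *
import pickle
rel([.31157,-.3551,.075],-23.5)
ims=[]
D={}
h=np.radians(-23.5);X=np.array([np.cos(h),np.sin(h),0]);m=np.array([.4528,-.4165,.06])
for n,(u,v) in [('scene',None),('top',None),('wrist',None)] and [('scene',(0,0)),('top',(0,0)),('wrist',(0,0))]:
    d=get(n);D[n]=d;c=proj(d,m-X*.02).astype(int)
    a,b={'scene':(66,50),'top':(50,50),'wrist':(100,75)}[n]
    x0=int(np.clip(c[0]-a,0,640-2*a));y0=int(np.clip(c[1]-b,0,480-2*b))
    print(n,'proj tip',proj(d,m-X*.02).round(1),'mouth',proj(d,m).round(1),'crop',x0,y0)
    im=cv2.cvtColor(d['img'],cv2.COLOR_RGB2BGR)[y0:y0+2*b,x0:x0+2*a];k=300/(2*b);print(k);ims.append(cv2.resize(im,None,fx=k,fy=k,interpolation=cv2.INTER_CUBIC))
pickle.dump(D,open('D.pkl','wb'))
W=np.zeros((600,800,3),np.uint8);W[:300,:396]=ims[0][:,:396];W[:300,400:700]=ims[1];W[300:,:400]=ims[2]
k=cv2.cvtColor(D['wrist']['img'],cv2.COLOR_RGB2BGR);W[300:600,400:800]=cv2.resize(k,(400,300))
cv2.imwrite('pics/comp.png',W)
```

```text
t 14.1 tcp [ 0.3126 -0.3557  0.0775] head -23.56 tilt [-9.0e-04  1.5e-03 -1.0e+00] shift [-0.12 -0.02  0.25] turn -0.1 F [-0.7 -0.3 -1.7] op 0.0055 q [-1.01 -0.14  2.1  -0.    1.18  0.97]
scene proj tip [307.5 284.6] mouth [320.2 283.6] crop 241 234
3.0
top proj tip [363.8 271.7] mouth [367.6 262.7] crop 313 221
3.0
wrist proj tip [322.2 -49.8] mouth [ 322.3 -130.4] crop 222 0
2.0
```

View pics/comp.png

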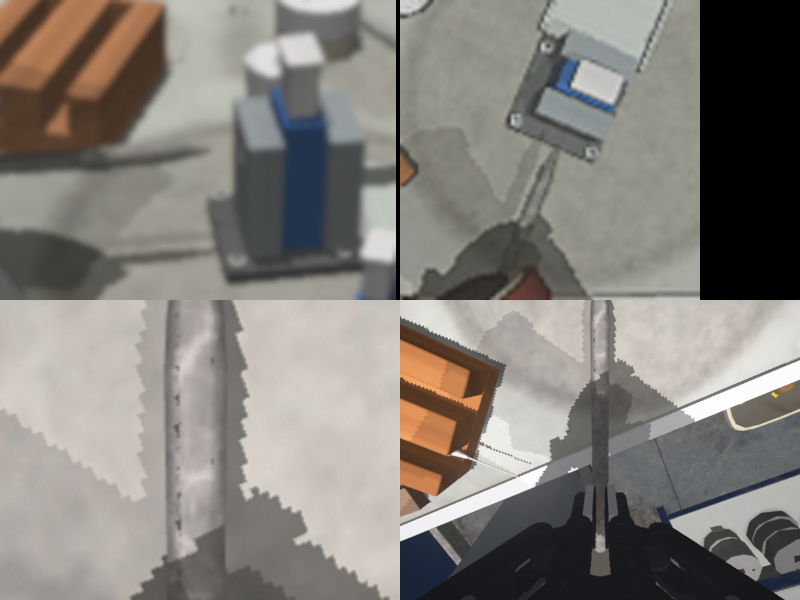

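The composite shows the tip at (310,284) in the scene view and (364.7,271.3) in the top view, close to the predicted positions.

Run:
```python
from h import *
D=load('D.pkl');s,t=D['scene'],D['top']
h=np.radians(-23.5);X=np.array([np.cos(h),np.sin(h),0]);Y=np.array([-X[1],X[0],0]);Z=np.array([0,0,1.])
a,b=ray(s,310,284.3),ray(t,364.7,271.3)
k=np.linalg.lstsq(np.c_[a,-b],t['C']-s['C'],rcond=None)[0]
p,q=s['C']+a*k[0],t['C']+b*k[1];tip=(p+q)/2;m=np.array([.4528,-.4165,.06])
loc=lambda p:(np.array([(p-m)@X,(p-m)@Y,(p-m)@Z])*1e3).round(1)
print('tip',tip,loc(p),loc(q),'rel mouth mm',loc(tip))
rel=t['o'];print('expected tip from TCP',loc(rel['tool_pos']+.134*X-.0155*Z))
f=lambda u,v,z: plane(t,313+(u-400)/3,221+v/3,z)
print('top tip z60',loc(f(555,151,.06)))
for n,u,v,z in [('lug far',550,88,.076),('lug near',608,117,.076),('lug back far',570,35,.076),('base L',507,122,.008),('base R',597,161,.008),('scr',516,120,.009),('scr',591,153,.009),('capmid',597,79,.118)]: print(n,loc(f(u,v,z)))
# image y-scale in scene: where do lug top corner project
for lx,ly,z in [(0,25,.076),(0,-25,.076),(18,-25,.076),(0,-25,.008),(-13,-35,.008),(-13,35,.008)]:
    u=proj(s,m+X*lx*1e-3+Y*ly*1e-3+Z*(z-.06));print((lx,ly,z),((u-[241,234])*3).round(0))
# wrist: punch axis direction
w=D['wrist'];g=cv2.cvtColor(w['img'],cv2.COLOR_RGB2HSV)
for v in (5,30,60,90,120): print(v,g[v,290:350:3,2])
```

```text
tip [ 0.43632803 -0.41081887  0.06110142] [-16.2  -1.5   1.2] [-18.5  -1.2   1. ] rel mouth mm [-17.4  -1.4   1.1]
expected tip from TCP [-17.8  -0.8   3.4]
top tip z60 [-18.5  -1.3  -0. ]
lug far [17.9 20.  16. ]
lug near [ 15.5 -23.1  16. ]
lug back far [55.9 21.5 16. ]
base L [-10.3  32.1 -52. ]
base R [-10.3 -38.1 -52. ]
scr [ -6.4  26.8 -51. ]
scr [ -6.8 -31.8 -51. ]
capmid [30.9 -1.1 58. ]
(0, 25, 0.076) [231.  98.]
(0, -25, 0.076) [246. 149.]
(18, -25, 0.076) [281. 146.]
(0, -25, 0.008) [244. 259.]
(-13, -35, 0.008) [222. 273.]
(-13, 35, 0.008) [203. 195.]
5 [204 174 172 171 174 144 125 150 170 171 169 172 180 134 100 113 113 197
 196 201]
30 [198 170 171 171 175 117 135 187 209 207 179 166 154 130 114 109 116 115
 147 202]
60 [203 176 179 178 179 114 142 153 180 173 167 159 163 140 115 112 119 122
 209 210]
90 [205 175 176 175 176 128 141 168 194 207 204 193 188 155 121 116 122 123
 141 214]
120 [178 177 176 175 174 147 138 188 202 191 108 100  99  92  89 122 123 122
 122 120]
```

Request:
{"fn": "servo_tool", "kwargs": {
  "increments": [
    [[0,0.6,-0.03,0.05,0],[0,1.2,-0.03,0.05,0],[0,1.7,-0.03,0.05,0],[0,2.1,-0.03,0.05,0],[0,2.4,-0.03,0.05,0]]
  ]
}}

```text
t: 14.75
tool_pos: [0.3355, -0.3656, 0.0775]
tool_rot: [3.076, -0.639, 0.0]
contact_force: [-0.3, 1.1, -0.6]
opening: 0.0057
grip_force: 108.5
```

Request:
{"fn": "servo_tool", "kwargs": {
  "increments": [
    [[0,0.2,0,0,0],[0,0.2,0,0,0]]
  ]
}}

```text
t: 14.95
tool_pos: [0.3363, -0.3657, 0.0768]
tool_rot: [-3.075, 0.639, 0.004]
contact_force: [-3.4, 1.1, -1.8]
opening: 0.0057
grip_force: 108.5
```

Request:
{"fn": "servo_tool", "kwargs": {
  "increments": [
    [[0,0.2,0,0,0],[0,0.4,0,0,0],[0,0.6,0,0,0],[0,0.6,0,0,0]]
  ]
}}

```text
t: 15.35
tool_pos: [0.3396, -0.3666, 0.0756]
tool_rot: [-3.072, 0.638, 0.013]
contact_force: [-10.1, 6.1, -0.4]
opening: 0.0056
grip_force: 108.7
```

Request:
{"fn": "servo_tool", "kwargs": {
  "increments": [
    [[0,0.3,0,0,0],[0,0.5,0,0,0],[0,0.7,0,0,0],[0,0.7,0,0,0]]
  ]
}}

```text
t: 15.75
tool_pos: [0.346, -0.3693, 0.0755]
tool_rot: [-3.072, 0.638, 0.013]
contact_force: [-9.9, 3.9, -1.1]
opening: 0.0058
grip_force: 108.7
```

Request:
{"fn": "servo_tool", "kwargs": {
  "increments": [
    [[0,0.3,0,0,0],[0,0.6,0,0,0],[0,0.8,0,0,0],[0,0.8,0,0,0]]
  ]
}}

```text
t: 16.15
tool_pos: [0.3529, -0.3726, 0.0754]
tool_rot: [-3.072, 0.638, 0.015]
contact_force: [-10.7, 3.5, 0.5]
opening: 0.0059
grip_force: 108.7
```

```bash
python3 -c "
from h import *
rel([.4,-.39,.0754],-23.5)
h=np.radians(-23.5);X=np.array([np.cos(h),np.sin(h),0]);Y=np.array([-X[1],X[0],0]);o=ctrl.get_obs();F=o['contact_force'];print(F@X,F@Y,o['wrist_torque'],(o['tool_pos']-[.4528,-.4165,.06])@X+.134,(o['tool_pos']-[.4528,-.4165,.06])@Y)"
```

```text
t 16.15 tcp [ 0.3529 -0.3726  0.0754] head -23.47 tilt [-0.0084  0.0058 -0.9999] shift [ 5.01 -0.28 -0.05] turn 0.0 F [-10.7   3.5   0.5] op 0.0059 q [-0.96 -0.03  2.   -0.    1.18  1.03]
-11.19545486911804 -1.098414868712752 [ 0.6393551   1.83701153 -0.0286743 ] 0.024870283597857215 0.0004398229626282002
```

Request:
{"fn": "servo_tool", "kwargs": {
  "increments": [
    [[0,0.3,0,0,0],[0,0.6,0,0,0],[0,0.9,0,0,0],[0,1.2,0,0,0],[0,1.2,0,0,0]]
  ]
}}

```text
t: 16.65
tool_pos: [0.3638, -0.3775, 0.0754]
tool_rot: [-3.072, 0.638, 0.015]
contact_force: [-11.8, 3.5, 0.4]
opening: 0.0053
grip_force: 108.7
```

Request:
{"fn": "servo_tool", "kwargs": {
  "increments": [
    [[0,0.3,0,0,0],[0,0.6,0,0,0],[0,0.9,0,0,0],[0,1.2,0,0,0],[0,1.2,0,0,0]]
  ]
}}

```text
t: 17.15
tool_pos: [0.3743, -0.3823, 0.0753]
tool_rot: [-3.073, 0.638, 0.017]
contact_force: [-14.4, 3.1, -0.1]
opening: 0.0055
grip_force: 108.7
```

Request:
{"fn": "servo_tool", "kwargs": {
  "increments": [
    [[0,0.3,0,0,0],[0,0.6,0,0,0],[0,0.9,0,0,0],[0,1.2,0,0,0],[0,1.2,0,0,0]]
  ]
}}

```text
t: 17.65
tool_pos: [0.3895, -0.3894, 0.0776]
tool_rot: [3.075, -0.639, 0.002]
contact_force: [-0.8, -0.7, -2.5]
opening: 0.0058
grip_force: 108.6
```

```bash
python3 -c "
from h import *
o=ctrl.get_obs()
h=np.radians(-23.5);X=np.array([np.cos(h),np.sin(h),0]);Y=np.array([-X[1],X[0],0]);F=o['contact_force'];print(F@X,F@Y,o['wrist_torque'],(o['tool_pos']-[.4528,-.4165,.06])@X+.134,(o['tool_pos']-[.4528,-.4165,.06])@Y)"
```

```text
-0.40791657264182346 -0.986053950477886 [-0.07438838  0.1747253  -0.04108901] 0.06517739547519177 -0.0003865656624802771
```

Run:
```python
from h import *
d0=load('top.pkl');d=get('top')
a=cv2.cvtColor(d['img'],cv2.COLOR_RGB2HSV)
m=(np.abs(d['img'].astype(int)-d0['img']).sum(2)>60).astype(np.uint8)
m[:180]=0;m[270:]=0
n,l,s,c=cv2.connectedComponentsWithStats(m)
for i in range(1,n):
    if s[i,4]>15: print(s[i],c[i],a[l==i].mean(0).round(),plane(d,*c[i],.012).round(3))
h=np.radians(-23.5);X=np.array([np.cos(h),np.sin(h),0])
rel(ctrl.get_obs()['tool_pos']-X*.1)
```

```text
[368 223  23   9 156] [379.34615385 227.25641026] [ 24. 114. 176.] [ 0.53  -0.449  0.012]
[269 244  26  26 175] [281.33714286 256.69142857] [ 14. 130. 175.] [ 0.467 -0.238  0.012]
[343 254  43  16 380] [366.32105263 263.57105263] [21. 60. 87.] [ 0.452 -0.42   0.012]
t 17.7 tcp [ 0.3895 -0.3893  0.0776] head -23.48 tilt [ 9.e-04 -9.e-04 -1.e+00] shift [-10.    -0.    -0.01] turn None F [-0.1 -0.7 -2.6] op 0.0058 q [-0.92  0.05  1.92  0.    1.17  1.06]
```

The force has dropped to zero and a brass-coloured blob has appeared in the pan at (0.53, -0.449), so the pin is out. Now I withdraw the punch and lay it down.

Request:
{"fn": "servo_tool", "kwargs": {
  "increments": [
    [[0,-1.5,0,0,0],[0,-3.5,0,0,0],[0,-6,0,0,0],[0,-8.4,0,0,0],[0,-8.4,0,0,0]]
  ]
}}

```text
t: 18.2
tool_pos: [0.3107, -0.3542, 0.0769]
tool_rot: [-3.075, 0.64, 0.001]
contact_force: [0.5, -0.3, -2.4]
opening: 0.0055
grip_force: 108.9
```

Request:
{"fn": "servo_tool", "kwargs": {
  "increments": [
    [[0,0,0,-4,0],[0,0,0,-8,0],[0,0,0,-10.5,0],[0,0,0,-10.5,8],[0,0,0,-10.5,16]]
  ]
}}

```text
t: 18.7
tool_pos: [0.3136, -0.3566, 0.1849]
tool_rot: [2.952, -1.068, 0.007]
contact_force: [-1.7, -1.0, -2.1]
opening: 0.0052
grip_force: 109.0
```

Request:
{"fn": "servo_tool", "kwargs": {
  "increments": [
    [[0,0,0,0,8.5],[0,0,0,0,17],[0,0,0,0,25.5],[0,0,0,0,34],[0,0,0,0,42]]
  ]
}}

```text
t: 19.2
tool_pos: [0.3131, -0.3559, 0.1831]
tool_rot: [-2.375, 2.056, -0.003]
contact_force: [0.3, 0.2, -1.1]
opening: 0.0058
grip_force: 109.0
```

```bash
python3 -c "
from h import *
rel([.381,-.4505,.15],-90)"
```

```text
t 19.2 tcp [ 0.3131 -0.3559  0.1831] head -81.79 tilt [ 0.0017 -0.001  -1.    ] shift [10.33 -5.36  3.33] turn 8.2 F [ 0.3  0.2 -1.1] op 0.0058 q [-1.01 -0.27  2.03  0.    1.39  1.99]
```

Request:
{"fn": "servo_tool", "kwargs": {
  "increments": [
    [[0,4,-2,1,4],[0,8,-4,2,8],[0,10.3,-5.4,5,8.2],[0,10.3,-5.4,9,8.2],[0,10.3,-5.4,12,8.2]]
  ]
}}

```text
t: 19.7
tool_pos: [0.3819, -0.4497, 0.0605]
tool_rot: [-2.227, 2.214, -0.0]
contact_force: [-0.0, 0.4, -2.9]
opening: 0.0056
grip_force: 108.9
```

Request:
{"fn": "servo_tool", "kwargs": {
  "increments": [
    [[0,0,0,1.5,0],[0,0,0,2.7,0],[0,0,0,3.5,0],[0,0,0,3.9,0],[0,0,0,3.9,0]]
  ]
}}

```text
t: 20.2
tool_pos: [0.3811, -0.4498, 0.0242]
tool_rot: [2.228, -2.215, 0.002]
contact_force: [-0.6, -0.3, -2.6]
opening: 0.0052
grip_force: 108.9
```

Request:
{"fn": "servo_tool", "kwargs": {
  "increments": [
    [[3,0,0,0,0],[3,0,0,0,0],[3,0,0,0,0],[3,0,0,-4,0],[3,0,0,-9,0]]
  ]
}}

```text
t: 20.7
tool_pos: [0.3795, -0.4474, 0.1117]
tool_rot: [-2.227, 2.214, 0.01]
contact_force: [0.2, -1.4, -0.2]
opening: 0.0298
grip_force: 0.0
```

Run:
```python
from h import *
h=np.radians(-23.5);X=np.array([np.cos(h),np.sin(h),0])
c=np.array([.4528,-.4165,0])+X*.03;print(c)
w=get('wrist');g=w['img'].sum(2)
for v in (60,140,220): print(v,(g[v,280:360:3]/3).astype(int))
rel([c[0],c[1],.19],-23.5)
rel([c[0],c[1],.19],156.5)
```

```text
[ 0.4803118  -0.42846247  0.        ]
60 [225 226 225 227 229 232 234 235 229 113 183 172 164 166 136 134 143 145
 144 144 145 144 145 145 145 147 148]
140 [120 122 121 121 124 123 124 123 111  85  88  98  91  91  91 103 113 112
 115 118 120 121 124 129 134 138 140]
220 [ 88  87  87  86  87 102 115 115 116 109  72  88  90  87  82 107 123 122
 121 122 120 118 118 120 120 120 120]
t 20.75 tcp [ 0.3834 -0.4532  0.1241] head -89.67 tilt [ 0.007  -0.0106 -0.9999] shift [-2.34 -9.75 -6.55] turn -66.2 F [ 4.  -4.1  6.4] op 0.0301 q [-0.99  0.08  1.8   0.    1.25  2.14]
t 20.75 tcp [ 0.3834 -0.4532  0.1241] head -89.67 tilt [ 0.007  -0.0106 -0.9999] shift [-2.34 -9.75 -6.55] turn 113.8 F [ 4.  -4.1  6.4] op 0.0301 q [-0.99  0.08  1.8   0.    1.25  2.14]
```

Request:
{"fn": "servo_tool", "kwargs": {
  "increments": [
    [[6,0,0,-4,-5],[6,-0.5,-2,-7,-13],[6,-1.5,-5,-7,-21],[6,-2.3,-8,-7,-29],[6,-2.4,-9.7,-7,-37]]
  ]
}}

```text
t: 21.25
tool_pos: [0.4798, -0.4242, 0.1847]
tool_rot: [2.82, -1.383, 0.004]
contact_force: [-0.7, 0.9, 0.7]
opening: 0.06
grip_force: 0.0
```

Request:
{"fn": "servo_tool", "kwargs": {
  "increments": [
    [[6,0,0,0,-8],[6,0,0,0,-16],[6,0,0,0,-24],[6,0,0,0,-29],[6,0,0,0,-29]]
  ]
}}

```text
t: 21.75
tool_pos: [0.4779, -0.425, 0.184]
tool_rot: [3.074, -0.645, 0.001]
contact_force: [0.1, -0.6, -0.5]
opening: 0.0598
grip_force: 0.0
```

Run:
```python
from h import *
rel([.480,-.4288,.101],-23.5)
w=get('wrist');hsv=cv2.cvtColor(w['img'],cv2.COLOR_RGB2HSV)
print('pred cap',proj(w,[.48,-.4288,.118]),'neck base',proj(w,[.48,-.4288,.084]))
for z in (150,):
  m=((hsv[...,1]<40)&(hsv[...,2]>190)).astype(np.uint8);n,l,s,c=cv2.connectedComponentsWithStats(m)
  for i in range(1,n):
    if s[i,4]>200: print(s[i],c[i],plane(w,*c[i],.118).round(4))
d=get('top');import itertools
for u,v in [(0,0)]: pass
t=d['img'].astype(int);t0=load('top.pkl')['img'].astype(int)
p=proj(d,[.3815,-.49,.005]);print('punch px',p)
```

```text
t 21.75 tcp [ 0.4779 -0.425   0.184 ] head -23.69 tilt [ 8.e-04 -8.e-04 -1.e+00] shift [0.34 0.26 8.3 ] turn -0.2 F [ 0.1 -0.6 -0.5] op 0.0598 q [-0.84  0.13  1.64  0.    1.37  1.14]
pred cap [328.8667013  263.05896992] neck base [327.76497074 241.97835723]
[  145     0   430   324 31915] [435.36258812 106.40686198] [ 0.5339 -0.5072  0.118 ]
[268  71 115  87 596] [329.36577181  84.82718121] [ 0.563  -0.4648  0.118 ]
[ 276   77   97   58 3210] [317.48629283  95.66043614] [ 0.5609 -0.4578  0.118 ]
[   0   99   55   84 3495] [ 23.72103004 143.66666667] [ 0.5984 -0.3171  0.118 ]
[279 138  24  34 465] [288.31612903 157.6516129 ] [ 0.5404 -0.4328  0.118 ]
[    0   140   163   268 12596] [ 65.95538266 256.46967291] [ 0.541  -0.2998  0.118 ]
[ 438  278  143   62 2057] [510.59309674 308.60816723] [ 0.4125 -0.5125  0.118 ]
[336 345  59  34 765] [365.72941176 360.89673203] [ 0.4124 -0.4238  0.118 ]
[   0  393   25   71 1211] [  9.19653179 428.38150289] [ 0.457  -0.1951  0.118 ]
punch px [398.49645704 296.37066647]
```

Segmenting the cap is ambiguous, but earlier estimates agree to about 2 mm and the gripper opening leaves ample margin, so I go down.

Request:
{"fn": "servo_tool", "kwargs": {
  "increments": [
    [[6,0.3,0.2,2,0],[6,0.3,0.2,4,0],[6,0.3,0.2,6,0],[6,0.3,0.2,8,0],[6,0.3,0.2,8.3,0]]
  ]
}}

```text
t: 22.35
tool_pos: [0.4782, -0.4263, 0.0972]
tool_rot: [-3.071, 0.646, 0.007]
contact_force: [0.1, 0.1, -1.0]
opening: 0.06
grip_force: 0.0
```

Request:
{"fn": "servo_tool", "kwargs": {
  "increments": [
    [[0,0,0,0,0],[0,0,0,0,0],[0,0,0,0,0],[0,0,0,0,0],[0,0,0,0,0]]
  ],
  "newtons": 80
}}

```text
t: 22.85
tool_pos: [0.4806, -0.4286, 0.1031]
tool_rot: [3.073, -0.644, 0.004]
contact_force: [-1.1, 2.0, 6.1]
opening: 0.0276
grip_force: 79.4
```

Request:
{"fn": "servo_tool", "kwargs": {
  "increments": [
    [[0,0,0,-0.5,0],[0,0,0,-1.5,0],[0,0,0,-2.5,0],[0,0,0,-3.5,0],[0,0,0,-3.5,0]]
  ]
}}

```text
t: 23.35
tool_pos: [0.4803, -0.4288, 0.1381]
tool_rot: [3.073, -0.644, 0.004]
contact_force: [-0.1, 0.6, -2.3]
opening: 0.0278
grip_force: 79.7
```

Run:
```python
from h import *
rel([.5,-.35,.2])
d=get('top');t=d['img'];hsv=cv2.cvtColor(t,cv2.COLOR_RGB2HSV)
# confirm lift in scene: white cap/blue blob moved up
for f in (load('scene.pkl'),get('scene')):
  h=cv2.cvtColor(f['img'],cv2.COLOR_RGB2HSV);m=((h[...,0]>100)&(h[...,0]<125)&(h[...,1]>150)).astype(np.uint8)
  n,l,s,c=cv2.connectedComponentsWithStats(m);print([(list(s[i]),c[i].round()) for i in range(1,n) if s[i,4]>80 and 300<c[i][0]<460])
```

```text
t 23.35 tcp [ 0.4803 -0.4288  0.1381] head -23.67 tilt [ 0.0023 -0.0028 -1.    ] shift [-1.34 -7.99 -6.21] turn None F [-0.1  0.6 -2.3] op 0.0278 q [-0.84  0.18  1.66 -0.    1.29  1.14]
[]
[]
```

Request:
{"fn": "servo_tool", "kwargs": {
  "increments": [
    [[0,0,0,-1,0],[0,0,0,-2.2,0],[0,0,0,-3.5,0],[0,0,0,-5,0],[0,0,0,-5.7,0]]
  ]
}}

```text
t: 23.95
tool_pos: [0.4803, -0.4287, 0.1957]
tool_rot: [3.072, -0.644, 0.005]
contact_force: [0.2, -1.4, -1.3]
opening: 0.0279
grip_force: 79.7
```

Request:
{"fn": "servo_tool", "kwargs": {
  "increments": [
    [[0,-0.6,-2,0,0],[0,-1.3,-4,0,0],[0,-2,-6.5,0,0],[0,-2.7,-8.5,0,0],[0,-2.7,-8.5,0,0]]
  ]
}}

```text
t: 24.45
tool_pos: [0.489, -0.3352, 0.1916]
tool_rot: [-3.074, 0.639, 0.003]
contact_force: [-0.5, 0.2, -2.4]
opening: 0.0273
grip_force: 80.5
```

Run:
```python
from h import *
rel([.49,-.34,.097])
f=get('scene');h=cv2.cvtColor(f['img'],cv2.COLOR_RGB2HSV);m=((h[...,0]>95)&(h[...,0]<130)&(h[...,1]>100)).astype(np.uint8)
print('pred post centre',proj(f,[.49,-.34,.14]),'foot',proj(f,[.49,-.34,.10]))
n,l,s,c=cv2.connectedComponentsWithStats(m)
for i in range(1,n):
  if s[i,4]>150 and s[i,1]>150:
    r=cv2.minAreaRect(np.argwhere(l==i)[:,::-1].astype(np.float32));print(s[i],c[i].round(),[np.round(x,1) for x in (r[0],r[1])],r[2])
```

```text
t 24.45 tcp [ 0.489  -0.3352  0.1916] head -23.48 tilt [-0.0012  0.0022 -1.    ] shift [0.3  0.41 9.46] turn None F [-0.5  0.2 -2.4] op 0.0273 q [-0.73  0.02  1.74  0.    1.38  1.25]
pred post centre [314.85951575 214.30581532] foot [314.68325171 235.92766244]
[ 15 199  45  31 806] [ 36. 214.] [array([ 37.9, 214.6]), array([25.7, 44.1])] 81.8698959350586
[307 199  14  41 497] [314. 219.] [array([313.5, 219. ]), array([40., 13.])] 90.0
[ 435  238   41   61 1855] [454. 268.] [array([454.8, 268.6]), array([35.8, 60.8])] 6.340191841125488
[359 333  14  36 394] [365. 351.] [array([365.1, 350.7]), array([12.2, 34.9])] 3.3664608001708984
```

Request:
{"fn": "servo_tool", "kwargs": {
  "increments": [
    [[0,0.2,0.3,3,0],[0,0.2,0.3,6,0],[0,0.2,0.3,8,0],[0,0.2,0.3,9,0],[0,0.2,0.3,9,0]]
  ]
}}

```text
t: 25.0
tool_pos: [0.4886, -0.342, 0.1005]
tool_rot: [-3.073, 0.645, 0.005]
contact_force: [-0.2, -0.1, -2.8]
opening: 0.0282
grip_force: 79.9
```

Request:
{"fn": "servo_tool", "kwargs": {
  "increments": [
    [[0,0,0,0.2,0],[0,0,0,0.4,0],[0,0,0,0.4,0]]
  ]
}}

```text
t: 25.3
tool_pos: [0.4901, -0.3432, 0.0996]
tool_rot: [3.074, -0.644, 0.002]
contact_force: [0.5, -0.3, -2.9]
opening: 0.0277
grip_force: 79.9
```

Request:
{"fn": "servo_tool", "kwargs": {
  "increments": [
    [[0,0,0,0.1,0],[0,0,0,0.2,0],[0,0,0,0.2,0]]
  ]
}}

```text
t: 25.6
tool_pos: [0.4896, -0.3426, 0.0965]
tool_rot: [-3.075, 0.644, 0.0]
contact_force: [-0.5, 0.3, -2.3]
opening: 0.0282
grip_force: 79.9
```

Request:
{"fn": "servo_tool", "kwargs": {
  "increments": [
    [[0,0,0,0.1,0],[0,0,0,0.15,0],[0,0,0,0.15,0]]
  ]
}}

```text
t: 25.9
tool_pos: [0.4897, -0.3427, 0.0951]
tool_rot: [-3.075, 0.644, -0.0]
contact_force: [-0.2, 0.2, -1.1]
opening: 0.0278
grip_force: 80.2
```

Contact is starting: the supported weight is falling. A touch more, then release gently.

Request:
{"fn": "servo_tool", "kwargs": {
  "increments": [
    [[0,0,0,0.05,0],[0,0,0,0.05,0]]
  ]
}}

```text
t: 26.1
tool_pos: [0.4899, -0.3428, 0.0951]
tool_rot: [3.075, -0.644, 0.001]
contact_force: [-1.4, 1.3, 1.7]
opening: 0.0279
grip_force: 81.0
```

Request:
{"fn": "servo_tool", "kwargs": {
  "increments": [
    [[3.2,0,0,0,0],[3.6,0,0,0,0],[6,0,0,0,0],[6,0,0,0,0],[6,0,0,0,0]]
  ]
}}

```text
t: 26.6
tool_pos: [0.4896, -0.3427, 0.0945]
tool_rot: [3.075, -0.644, 0.0]
contact_force: [0.6, 0.0, 0.3]
opening: 0.0599
grip_force: 0.0
```

Request:
{"fn": "servo_tool", "kwargs": {
  "increments": [
    [[6,0,0,-2,0],[6,0,0,-5,0],[6,0,0,-9,0],[6,0,0,-13,0],[6,0,0,-13,0]]
  ]
}}

```text
t: 27.1
tool_pos: [0.4923, -0.3451, 0.2326]
tool_rot: [3.068, -0.643, 0.018]
contact_force: [0.9, 0.2, 0.7]
opening: 0.0597
grip_force: 0.0
```

Run:
```python
from h import *
rel([.49,-.34,.2])
f=get('scene');h=cv2.cvtColor(f['img'],cv2.COLOR_RGB2HSV);m=((h[...,0]>95)&(h[...,0]<130)&(h[...,1]>100)).astype(np.uint8)
print('pred block top/foot',proj(f,[.49,-.343,.076]),proj(f,[.49,-.343,0]))
n,l,s,c=cv2.connectedComponentsWithStats(m)
for i in range(1,n):
  if s[i,4]>100 and s[i,1]>150 and s[i,0]>250: print(s[i],c[i].round())
d=get('top');hsv=cv2.cvtColor(d['img'],cv2.COLOR_RGB2HSV)
m=((hsv[...,0]>18)&(hsv[...,0]<30)&(hsv[...,1]>90)).astype(np.uint8)
n,l,s,c=cv2.connectedComponentsWithStats(m)
for i in range(1,n):
  if s[i,4]>40 and 180<c[i][1]<280: print('brass',s[i],c[i],plane(d,*c[i],.012))
for y in (-.42,-.45,-.49,-.53,-.56):
  u=proj(d,[.3815,y,.005]).round().astype(int);print('punch px',u,d['img'][u[1]-7:u[1]+8,u[0]].mean(1).astype(int))
for n_,p in [('tin',[.554,-.306,.03]),('big',[.619,-.253,.036])]:
  print(n_,proj(d,p))
d0=load('top.pkl');df=np.abs(d['img'].astype(int)-d0['img']).sum(2)
print('changes tins/stone/vice',(df[170:230,270:330]>60).sum(),(df[300:318,218:262]>60).sum())
```

```text
t 27.1 tcp [ 0.4923 -0.3451  0.2326] head -23.67 tilt [ 0.0098 -0.0089 -0.9999] shift [-0.46 -0.38  3.26] turn None F [0.9 0.2 0.7] op 0.0597 q [-0.74  0.    1.7   0.    1.43  1.25]
pred block top/foot [315.51585135 249.1757275 ] [315.17538015 286.76109512]
[ 435  238   41   61 1852] [454. 268.]
[310 247  14  45 371] [315. 268.]
[359 333  14  36 397] [365. 350.]
punch px [366 296] [ 98  98  98  97  99  95  83 108 121 110 124 149 154 153 155]
punch px [380 296] [155 156 158 160 149 117 112 126 136 118 142 158 152 150 148]
punch px [398 296] [156 155 158 164 124  84 116 123 122 104 138 160 155 154 151]
punch px [417 296] [146 144 143 148 112  90 132 138 126 109 142 168 169 169 171]
punch px [431 296] [176 177 178 184 149  91 136 146 117 134 171 176 176 177 176]
tin [312.99993622 215.19027638]
big [287.81002661 184.11714985]
changes tins/stone/vice 2363 741
```

Run:
```python
from h import *
w=get('wrist');hsv=cv2.cvtColor(w['img'],cv2.COLOR_RGB2HSV)
print([proj(w,p).round() for p in ([.53,-.449,.012],[.555,-.46,.012])])
m=((hsv[...,0]>17)&(hsv[...,0]<32)&(hsv[...,1]>90)).astype(np.uint8)
n,l,s,c=cv2.connectedComponentsWithStats(m)
for i in range(1,n):
  if s[i,4]>100: print('brass',s[i],c[i].round(),plane(w,*c[i],.011).round(3))
```

```text
[array([417., 114.]), array([420.,  79.])]
brass [379  75  58  45 977] [408.  96.] [ 0.546 -0.446  0.011]
```

```bash
python3 -c "
from h import *
print(ctrl.finish_job())"
```

```text
the job is handed in; nothing more can be done
None
```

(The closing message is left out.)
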